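# Lock the microtome drive with its slotted disc and bar

### The arm

A 6-joint arm with a two-finger parallel gripper is mounted at the origin on the work surface. World frame = base frame: x ahead of the robot, y to its left, z up, the work surface at z = 0. Lengths are in mm, angles in rad, forces in N, time in s.
With the tool pointing down it reaches from about 350 to 775 mm from the base axis. Payload 7.3 kg.
Tool frame: the origin (TCP) lies between the finger pads; the fingertips stand 14 mm ahead of it and the grasp point (between the pads) lies 5 mm behind it; z points along the fingers, y is the line along which they close (so a half turn about z gives the same grasp; the last joint's range is limited). The gripper opens to 92 mm and grips with 3 to 60 N. Pads are 19 mm wide; open, the fingers measure 130 mm over their backs; the gripper's body (75 mm by 190 mm) begins 47 mm behind the grasp point.
Start: joints at [1.127, 0.342, 1.524, -0, 1.275, -0.146], TCP at [154.029, 501.915, 240.741] pointing down, gripper open.
Joint ranges: [-2.53, 2.53], [-0.77, 2.02], [0.04, 2.7], [-1, 4.14], [0.28, 2.66], [-3.11, 3.11]. Speed limits (rad/s): [2.57, 2.57, 3.14, 3.14, 3.14, 3.14].

### API

Orientations are given as [roll, pitch, yaw] about the fixed x, y, z axes, in that order (R = Rz(yaw) Ry(pitch) Rx(roll)).
In Python, from plant import get_obs, cams, close_job gives the robot as it stands. The module is installed in compiled form; this text tells all that it offers.
- The arm moves only by the shell command python3 -m creep 'ROWS'. ROWS is JSON, a list of rows, each an object of numbers: "hand": the opening, from 0 (shut) to 1 (fully open); "tx", "ty", "tz": the shift along the tool's x, y, z in m; "spin": the turn about the tool's z in degrees. In form: [{"hand": .., "tx": .., "ty": .., "tz": .., "spin": ..}, ...]. A call has 1 to 5 rows; each row shifts and turns the commanded pose from where the row before left it, along the tool's axes as they then stand; what a row does not reach is not made up. A row lasts 1/8 s, in which the tool goes at most 62.5 mm and 10.7 degrees, less where a joint would pass 70% of its speed; a pose out of reach is approached as far as the arm can. A call is refused whole if a number of a shift passes 0.0625 or a number of a turn 10.7, either way. A call with a gripper value outside its range is refused whole. The fingers move at their own pace and stop on an object; the grip force is fixed at half the most. Time passes only in rows, so rows that do not move let the fingers close. It gives the time, the measured TCP pose, the force, the opening and the grip force at its end, in the units of the state.
- get_obs(): the state, without advancing time (a new reading comes with each control period).
- cams.capture(name): name is "scene" or "top"; returns a dict with "color" (480x640x3 uint8, red, green, blue), "K" (3x3 intrinsics, pixels), "R" (3x3) and "t" (3): a world point X has camera coordinates R X + t. Camera axes: x right, y down, z forward; pixel columns grow to the right and rows downward; lengths in mm; the calibration is good to about 2 mm. A picture is of the moment at which its call begins. There is no depth.
- close_job(): hands the job in; it is judged then, once.
The state is a dict: "time": time; "joint_positions": joint angles; "dq": joint speeds; "tau": joint torques, N m; "tool_pos": TCP position; "tcp_rot": TCP orientation; "contact_force": force on the tool from outside, world axes, zero at the start; "moment": the same for the moment, N m; "grip_width": finger opening in mm; "finger_force": force on a finger pad.
Only numpy, scipy, OpenCV 4.12 (cv2) and the standard library are available. Lean on these libraries where they do the work, as an engineer would, in place of code of your own. Each camera call takes 0.05 s, during which the arm holds its last target. There are 200 camera calls.

### The job

Lock the microtome drive before the blade is changed: push the blue knob round with a fingertip until the slot of the metal disc lines up with the brass bar, then push the bar by its red plate through the disc's slot and the keeper beyond, fully home, so that the plate stands against the bar's guide. Use gentle fingertip pushes only: pinch and lift nothing, and leave the blade case, the bottle, the slide rack and the wax block where they are.

Things in the scene. Friction and masses are not known exactly. Their poses are not given: they have to be found in the camera images.
- drive_box: Low cream box fixed on the bench, 45 mm high, reaching from -75 to +75 mm in its x and -250 to +95 mm in its y. Origin: on the bench straight below the disc's axis. Its +y is the direction in which the bar is pushed; z up. On top along its line x = 0 lie the bar in its guide, the disc and the keeper. It stands at another place and yaw each run
- guide (a point): Middle of the top of the dark steel bar guide on the box, 63 mm above the bench. The guide spans drive_box y -90 to -52 mm and is 43 mm wide; the bar runs in a 19 mm wide channel under its strap
- keeper (a point): Middle of the top of the dark steel keeper arch on the box, 63 mm above the bench. The keeper spans drive_box y +52 to +64 mm; its opening is 23 mm wide
- lock_disc (a joint): Angle (rad, counter-clockwise from above) of the flat steel disc, 90 mm across, top 60 mm above the bench, about the vertical axis over drive_box's origin. A 22 mm slot with a red floor runs right across it; at 0 it lies along drive_box's y, in line with the bar. Turns -0.4 to 1.8 between stops; starts at 0.6 to 1.6; friction (2 to 3 N at the knob) holds it where it is left
- knob_top (a point): Centre of the top of the round blue knob on the disc, 31 mm from the disc's axis, 16 mm across, 30 mm tall (60 to 90 mm above the bench). Seen from the axis it lies at an angle from drive_box's +x equal to the joint value, so straight at +x when the slot is lined up
- lock_bar: Loose brass bar, about 300 g, flat on the box along its own y. Origin: underside of its nose tip (+y end). 16 mm wide, 12 high; the nose tapers to 8 mm over 18 mm. The red plate at its tail, 44 wide, 10 thick, 85 mm above the bench at the top, has its front 160 mm behind the tip; fully home it meets the guide. Slides with 1 to 3 N; the disc stops it unless the slot is lined up
- bar_nose (a point): Tip of the bar's nose, at mid-height of the bar (51 mm above the bench). In drive_box y: -53 to -65 mm at the start (clear of the disc), +70 mm fully home, 6 mm beyond the keeper
- push_face (a point): Middle of the rear (-y) face of the red plate, 73 mm above the bench, 170 mm behind the nose tip: push here towards drive_box's +y. In drive_box y: -100 mm when fully home
- blade_case: Bystander: dark blue plastic blade case with a black slider, 34 x 90 x 30 mm, loose on the bench beside the far side of the box. Origin: centre of its underside
- stain_bottle: Bystander: amber bottle with a black cap, 40 mm across, 85 mm tall, loose on the bench beside the far side of the box. Origin: centre of its underside
- slide_rack: Bystander: open dusty-pink slide rack, 46 x 80 x 50 mm, loose on the bench beyond the keeper end of the box. Origin: centre of its underside
- wax_block: Bystander: white wax block on a yellow cassette, 28 x 40 x 15 mm, loose on top of the box, beside the bar on its +x side. Origin: centre of its underside
There are look-alikes about, which are no part of the job. What is meant by the lock_bar is not black or green, and is the larger of those in its own colour.

How it is judged:
By the outcome, as a careful person would: the job done as asked, in the order asked, and still so for the second after the job is handed in, with the robot touching nothing.
It also fails if it takes over 58 s, if anything falls off the work surface, if the arm or the gripper's body presses on something with over 40 N, if the wrist force passes 120 N, or if a joint passes its speed limit or range.

## Working session

There is one attempt and no reset: what is moved stays moved. The work goes in short steps, Python scripts to look and compute and a shell command to move; the robot and the scene stay as the last step left them, time stands still between calls to the robot, and variables do not carry over. Pictures are saved under pics/ and viewed, at most 10 in all, crops included, and the job is handed in when it is done.

```bash
mkdir -p pics
python3 - <<'E'
from plant import get_obs,cams
import cv2,pickle
o=get_obs();print(o['time'],o['tool_pos'],o['tcp_rot'],o['grip_width'])
for n in("scene","top"):
    c=cams.capture(n);pickle.dump(c,open(n+'.pkl','wb'));cv2.imwrite(f'pics/{n}0.png',c['color'][:,:,::-1])
    print(n,c['K'].tolist(),c['R'].round(3).tolist(),c['t'].tolist())
E
```

```text
0.0 [153.87726248 501.56432326 240.05292629] [-3.14012595e+00 -1.99432088e-04  2.84379297e+00] 91.40668417317107
scene [[562.2346003369221, 0.0, 312.59036363843984], [0.0, 562.2346003369221, 243.00475614850842], [0.0, 0.0, 1.0]] [[0.744, 0.668, 0.021], [0.429, -0.453, -0.782], [-0.512, 0.591, -0.623]] [-484.94670978496725, -177.03594674536362, 1272.7575043760335]
top [[501.08731926683976, 0.0, 325.46867101136854], [0.0, 501.08731926683976, 238.08413777090936], [0.0, 0.0, 1.0]] [[-0.012, -0.999, 0.035], [-0.991, 0.008, -0.131], [0.131, -0.036, -0.991]] [49.61149002311809, 613.8977683052346, 974.2001112982668]
```

View pics/top0.png

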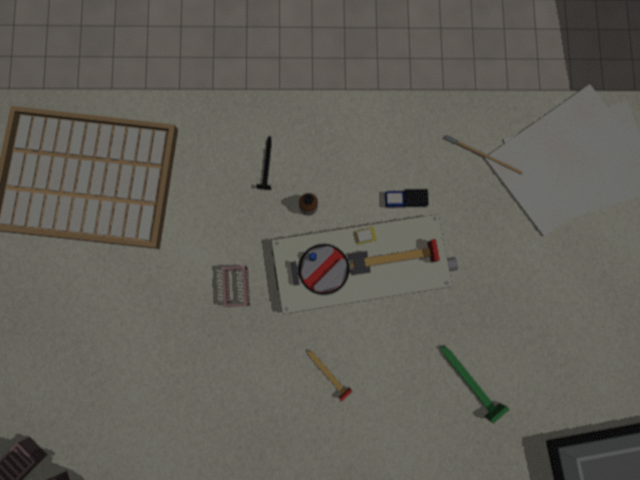

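View pics/scene0.png

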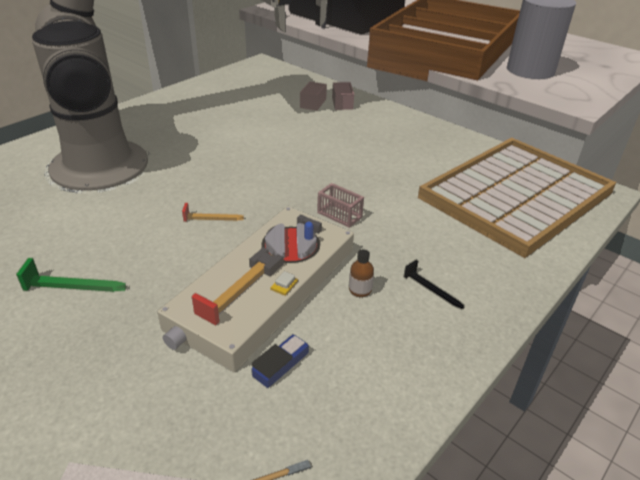

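The top view shows the disc at about (324,268), the knob at (312,256), the bar's red plate at (433,250), the guide at (359,262) and the keeper at (293,271). The wax block is at (365,236). In the scene view the layout agrees, and the small yellow, green and black bars are the look-alikes. Next I measure.

```bash
cat > h.py <<'E'
import numpy as np,cv2
from plant import cams,get_obs
def ray(c,uv,z):
    d=c['R'].T@np.linalg.inv(c['K'])@np.array([uv[0],uv[1],1.]);o=-c['R'].T@c['t'];return (o+d*(z-o[2])/d[2])[:2]
def proj(c,X):
    p=c['K']@(c['R']@np.array(X,float)+c['t']);return p[:2]/p[2]
def blobs(c,hue,smin=110,vmin=40,amin=12,roi=None):
    h=cv2.cvtColor(c['color'],cv2.COLOR_RGB2HSV);H=h[:,:,0].astype(int)
    m=((np.abs((H-hue+90)%180-90)<10)&(h[:,:,1]>smin)&(h[:,:,2]>vmin)).astype('uint8')
    n,l,s,ce=cv2.connectedComponentsWithStats(m)
    return [(ce[i].round(1),s[i].tolist(),cv2.minAreaRect(np.argwhere(l==i)[:,::-1].astype('float32'))) for i in range(1,n) if s[i][4]>=amin]
def tri(a,ua,b,ub):
    A=[];B=[]
    for c,u in((a,ua),(b,ub)):
        d=c['R'].T@np.linalg.inv(c['K'])@np.array([u[0],u[1],1.]);d/=np.linalg.norm(d);P=np.eye(3)-np.outer(d,d);A.append(P);B.append(P@(-c['R'].T@c['t']))
    return np.linalg.solve(sum(A),sum(B))
E
python3 - <<'E'
from h import *
import pickle
for n in("top","scene"):
    c=pickle.load(open(n+'.pkl','rb'))
    for nm,hue in(("red",0),("blue",112),("brass",17)):
        for b in blobs(c,hue):print(n,nm,b[0],b[1],np.round(b[2][0],1),np.round(b[2][1],1),round(b[2][2],1))
c=pickle.load(open('top.pkl','rb'))
im=c['color'][200:325,260:465,::-1];cv2.imwrite('pics/crop.png',cv2.resize(im,None,fx=3.8,fy=3.8,interpolation=cv2.INTER_CUBIC))
E
```

```text
top red [434.4 249.9] [431, 239, 8, 22, 112] [434.4 249.6] [21.4  5.3] 80.5
top red [322.8 268.8] [302, 248, 42, 43, 491] [323.3 268.8] [15.6 47.4] 45.0
top red [345.2 394.1] [340, 389, 12, 12, 62] [345. 394.] [ 4.2 14.1] 45.0
top blue [395.2 203. ] [386, 192, 18, 15, 59] [396.  201.5] [11.6 20.1] 63.4
top blue [312.4 256.1] [309, 253, 7, 7, 38] [312. 256.] [6. 6.] 90.0
top brass [309.3 204.4] [300, 196, 17, 15, 117] [308. 203.] [14. 16.] 90.0
top brass [356.6 238.2] [355, 232, 5, 12, 14] [356.3 237.8] [11.7  1.5] 70.0
top brass [397.5 256.5] [365, 248, 66, 18, 455] [397.7 256.6] [ 7.4 65.9] 81.0
top brass [326.8 372.4] [308, 351, 39, 44, 243] [326.3 371.4] [54.8  5.6] 49.4
scene red [184.7 211. ] [182, 203, 6, 18, 62] [184.2 211.4] [ 4.7 17.2] 4.4
scene red [290.9 244.8] [284, 228, 17, 34, 398] [292.  244.5] [16. 33.] 0.0
scene red [205.2 308.4] [192, 293, 27, 32, 513] [205.  308.5] [34.4 18.8] 26.6
scene blue [307.8 229.4] [305, 222, 7, 17, 98] [308. 230.] [16.  6.] 90.0
scene blue [299.5 350.1] [293, 344, 14, 13, 58] [299.5 350. ] [ 3.1 17.7] 49.4
scene blue [260.  374.3] [253, 368, 15, 13, 51] [259.9 374.2] [18.4  2.7] 37.9
scene brass [441.   38.4] [368, 0, 151, 80, 8840] [443.   39.5] [150.  79.] 0.0
scene brass [513.7 203.4] [419, 139, 196, 118, 3725] [514.4 191.7] [172.2 106.4] 26.6
scene brass [559.  179.6] [554, 176, 11, 8, 13] [559.1 179.6] [ 1.1 12.2] 56.3
scene brass [537.2 194. ] [531, 189, 14, 10, 20] [537.7 193.7] [ 1.5 15.8] 54.5
scene brass [216.3 216.4] [190, 213, 53, 7, 250] [216.  216.4] [52.1  5. ] 2.3
scene brass [361.7 270.2] [351, 261, 22, 19, 323] [361.5 270. ] [18. 21.] 90.0
scene brass [239.1 285.8] [213, 262, 51, 50, 667] [239.  285.9] [11.2 64.9] 48.1
scene brass [282.8 287.6] [271, 279, 27, 16, 165] [284.7 287.5] [12.9 27.4] 79.2
scene brass [358.8 294.6] [353, 293, 13, 3, 14] [358.9 294.7] [12.2  1.5] 9.5
scene brass [273.9 475. ] [256, 469, 32, 11, 128] [272.2 476. ] [ 4.9 32.6] 71.0
```

View pics/crop.png

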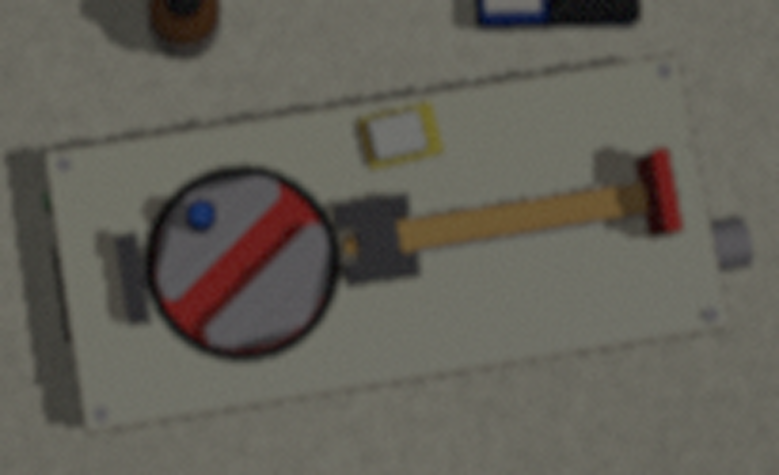

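The crop gives the disc centre at about (323.9,268.9), the guide at (358.7,263.2), the keeper at (294.7,273.2), and the slot at about 45° in the image.

Run:
```python
from h import *
import pickle
t=pickle.load(open('top.pkl','rb'));s=pickle.load(open('scene.pkl','rb'))
cv=lambda u,v:(260+u/3.8-.4,200+v/3.8-.4)
D=ray(t,cv(243,262),60);G=ray(t,cv(375,240),63);K=ray(t,cv(132,278),63);B=ray(t,(397.5,256.5),57)
P=ray(t,(433,249.7),85);print('D',D,'G',G,'K',K,'B',B,'P',P)
cor=[ray(t,cv(*c),45) for c in((63,163),(664,71),(708,315),(100,413))]
print('screws mid',np.mean(cor,0))
for a,b in((G,K),(P,D),(B,D),(cor[1],cor[0]),(cor[2],cor[3])):
    d=b-a;print('dir yaw',np.arctan2(d[1],d[0])-np.pi/2,np.linalg.norm(d))
Kb=tri(t,(312.4,256.1),s,(307.8,229.4));print('knob tri',Kb, 'ray',ray(t,(312.2,256),88), 'knob ang',)
k=ray(t,(312.2,256),88)-D;print(np.arctan2(k[1],k[0]),np.linalg.norm(k))
print('plate tri',tri(t,(434.4,249.9),s,(205.2,308.4)))
```

```text
D [551.28974368  48.6538824 ] G [561.79689062 -19.77744406] K [543.41205435 105.95328622] B [574.01168527 -98.85792021] P [ 583.99868457 -163.48296745]
screws mid [563.70578464 -27.56241283]
dir yaw 0.14519489885446268 127.06777223628058
dir yaw 0.15298318106356268 214.6436998377338
dir yaw 0.15283354520573478 149.25152775773
dir yaw 0.14551533351125645 324.9360542083701
dir yaw 0.14622048767981122 323.7943189072718
knob tri [574.54169854  70.69363219  77.73412976] ray [573.56454382  70.99287479] knob ang
0.7868370054394621 31.546747888287022
plate tri [ 586.24033937 -168.9397974    69.54457737]
```

```bash
python3 -m creep '[{"hand":0,"spin":10.7},{"hand":0,"spin":10.7},{"hand":0,"spin":10.7},{"hand":0,"spin":10.7},{"hand":0,"spin":10.7}]'; python3 -m creep '[{"hand":0,"spin":10.7},{"hand":0,"tx":-0.046,"ty":0.035},{"hand":0,"tx":-0.046,"ty":0.035},{"hand":0,"tx":-0.046,"ty":0.035},{"hand":0,"tx":-0.046,"ty":0.035}]'; python3 -m creep '[{"hand":0,"tx":-0.046,"ty":0.035},{"hand":0,"tx":-0.046,"ty":0.035},{"hand":0,"tx":-0.046,"ty":0.035},{"hand":0,"tx":-0.046,"ty":0.035},{"hand":0}]'
cat >> h.py <<'E'
D=np.array([551.3,48.65]);YAW=.148
bx=np.array([np.cos(YAW),np.sin(YAW)]);by=np.array([-bx[1],bx[0]])
def st():
    o=get_obs();p=o['tool_pos'];r=o['tcp_rot'];q=p[:2]-D;f=o['contact_force'];yaw=r[2]-np.pi/2
    print('t %.2f box x %.1f y %.1f z %.1f yawerr %.4f'%(o['time'],q@bx,q@by,p[2],yaw-YAW),'F box x %.1f y %.1f z %.1f'%(f[:2]@bx,f[:2]@by,f[2]),'w %.1f'%o['grip_width'],r)
E
python3 -c 'from h import *;st()'
```

```text
t 0.10 box x -326.3 y 506.6 z 240.1 yawerr 1.1250 F box x 0.1 y 0.5 z 0.5 w 91.6 [-3.14020490e+00 -2.33221560e-04  2.84380635e+00]invalid input at $[0]: expected keys hand, tx, ty, tz, spin
invalid input at $[0]: expected keys hand, tx, ty, tz, spin
invalid input at $[0]: expected keys hand, tx, ty, tz, spin
```

All keys are required.

```bash
python3 -m creep '[{"hand":0,"tx":0,"ty":0,"tz":0,"spin":10.7},{"hand":0,"tx":0,"ty":0,"tz":0,"spin":10.7},{"hand":0,"tx":0,"ty":0,"tz":0,"spin":10.7},{"hand":0,"tx":0,"ty":0,"tz":0,"spin":10.7},{"hand":0,"tx":0,"ty":0,"tz":0,"spin":10.7}]'; python3 -m creep '[{"hand":0,"tx":0,"ty":0,"tz":0,"spin":10.7},{"hand":0,"tx":-0.046,"ty":0.035,"tz":0,"spin":0},{"hand":0,"tx":-0.046,"ty":0.035,"tz":0,"spin":0},{"hand":0,"tx":-0.046,"ty":0.035,"tz":0,"spin":0},{"hand":0,"tx":-0.046,"ty":0.035,"tz":0,"spin":0}]'; python3 -m creep '[{"hand":0,"tx":-0.046,"ty":0.035,"tz":0,"spin":0},{"hand":0,"tx":-0.046,"ty":0.035,"tz":0,"spin":0},{"hand":0,"tx":-0.046,"ty":0.035,"tz":0,"spin":0},{"hand":0,"tx":-0.046,"ty":0.035,"tz":0,"spin":0},{"hand":0,"tx":0,"ty":0,"tz":0,"spin":0}]'
python3 -c 'from h import *;st()'
```

```text
time: 0.72
tool_pos: [153.9, 501.7, 240.3]
tcp_rot: [-3.141, 0.001, 1.904]
contact_force: [0.1, -0.4, -0.0]
grip_width: 46.8
finger_force: 0.0
time: 1.35
tool_pos: [321.3, 339.9, 240.5]
tcp_rot: [-3.141, 0.0, 1.724]
contact_force: [-0.2, 0.7, -0.2]
grip_width: 0.9
finger_force: 0.0
time: 1.98
tool_pos: [488.8, 177.9, 239.9]
tcp_rot: [-3.141, 0.001, 1.718]
contact_force: [-0.3, 1.0, 0.5]
grip_width: 0.4
finger_force: 0.0
t 1.98 box x -42.8 y 137.0 z 239.9 yawerr -0.0006 F box x -0.1 y 1.0 z 0.5 w 0.4 [-3.14111925e+00  6.24743760e-04  1.71824157e+00]
```

```bash
python3 -m creep '[{"hand":0,"tx":-0.043,"ty":0.034,"tz":0,"spin":0},{"hand":0,"tx":-0.043,"ty":0.034,"tz":0,"spin":0},{"hand":0,"tx":0,"ty":0,"tz":0.05,"spin":0},{"hand":0,"tx":0,"ty":0,"tz":0.05,"spin":0},{"hand":0,"tx":0,"ty":0,"tz":0,"spin":0}]'; python3 -m creep '[{"hand":0,"tx":0,"ty":0,"tz":0.03,"spin":0},{"hand":0,"tx":0,"ty":0,"tz":0.025,"spin":0},{"hand":0,"tx":0,"ty":0,"tz":0,"spin":0}]'
python3 - <<'E'
from h import *
st()
c=cams.capture("scene");cv2.imwrite('pics/s1.png',cv2.resize(c['color'][150:330,160:400,::-1],None,fx=3,fy=3))
E
```

```text
time: 2.6
tool_pos: [563.8, 106.7, 137.2]
tcp_rot: [-3.132, -0.001, 1.724]
contact_force: [-1.0, 0.3, 1.1]
grip_width: 0.3
finger_force: 0.0
time: 2.98
tool_pos: [566.7, 106.8, 86.4]
tcp_rot: [-3.141, -0.0, 1.724]
contact_force: [0.3, 0.1, 0.5]
grip_width: 0.2
finger_force: 0.0
t 2.98 box x 23.8 y 55.2 z 86.4 yawerr 0.0053 F box x 0.3 y 0.1 z 0.5 w 0.2 [-3.14075795e+00 -3.12303436e-04  1.72412450e+00]
```

View pics/s1.png

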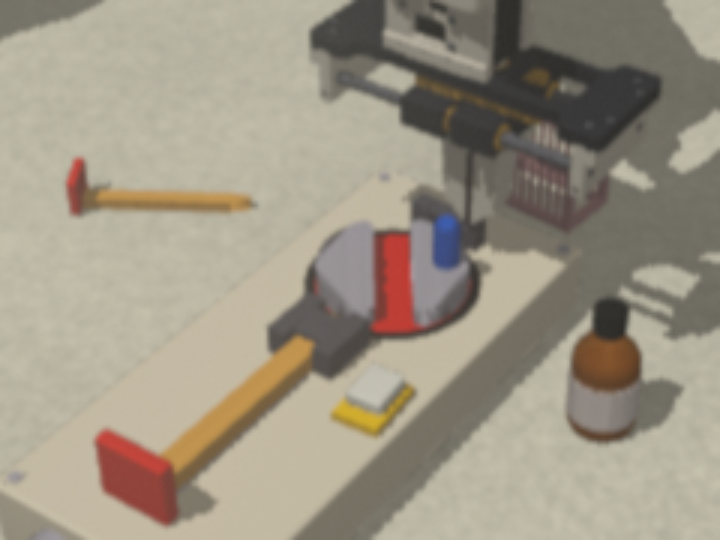

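The fingertip stands behind the knob, at crop (470,220), clear of everything. Now I push toward box −y.

```bash
python3 -m creep '[{"hand":0,"tx":-0.008,"ty":0.001,"tz":0.003,"spin":0},{"hand":0,"tx":-0.007,"ty":0,"tz":0,"spin":0},{"hand":0,"tx":-0.004,"ty":0,"tz":0,"spin":0},{"hand":0,"tx":-0.004,"ty":0,"tz":0,"spin":0},{"hand":0,"tx":0,"ty":0,"tz":0,"spin":0}]';python3 -c 'from h import *;st()'; python3 -m creep '[{"hand":0,"tx":-0.003,"ty":0,"tz":0,"spin":0},{"hand":0,"tx":-0.003,"ty":0,"tz":0,"spin":0},{"hand":0,"tx":-0.003,"ty":0,"tz":0,"spin":0},{"hand":0,"tx":-0.003,"ty":0,"tz":0,"spin":0},{"hand":0,"tx":0,"ty":0,"tz":0,"spin":0}]'
python3 - <<'E'
from h import *
st()
c=cams.capture("scene");print([b[:2] for b in blobs(c,112)+blobs(c,0)])
E
```

```text
time: 3.65
tool_pos: [574.4, 85.1, 83.9]
tcp_rot: [3.134, -0.002, 1.722]
contact_force: [8.5, 9.4, -1.5]
grip_width: 0.6
finger_force: 5.4
t 3.65 box x 28.2 y 32.6 z 83.9 yawerr 0.0036 F box x 9.8 y 8.1 z -1.5 w 0.6 [ 3.13368758e+00 -2.33765986e-03  1.72239637e+00]
time: 4.28
tool_pos: [573.6, 71.5, 83.1]
tcp_rot: [3.141, -0.0, 1.723]
contact_force: [0.6, 2.4, 0.9]
grip_width: 0.2
finger_force: 1.1
t 4.28 box x 25.5 y 19.3 z 83.1 yawerr 0.0041 F box x 0.9 y 2.2 z 0.9 w 0.2 [ 3.14060165e+00 -2.38628929e-04  1.72288362e+00]
[(array([305.4, 236.4]), [302, 228, 8, 17, 117]), (array([299.5, 350.1]), [293, 344, 14, 13, 58]), (array([260. , 374.3]), [253, 368, 15, 13, 49]), (array([184.6, 211.1]), [182, 203, 6, 18, 62]), (array([286.5, 243.9]), [270, 230, 31, 26, 197]), (array([205.3, 308.4]), [192, 293, 27, 32, 513])]
```

```bash
python3 -m creep '[{"hand":0,"tx":-0.002,"ty":0,"tz":0,"spin":0},{"hand":0,"tx":0,"ty":0,"tz":0,"spin":0}]';python3 -c 'from h import *;st()'; python3 -m creep '[{"hand":0,"tx":0.02,"ty":0,"tz":0,"spin":0},{"hand":0,"tx":0.01,"ty":0,"tz":-0.05,"spin":0},{"hand":0,"tx":0.05,"ty":0,"tz":-0.03,"spin":0},{"hand":0,"tx":0.06,"ty":0,"tz":0,"spin":0},{"hand":0,"tx":0,"ty":0,"tz":0,"spin":0}]'
python3 - <<'E'
from h import *
import pickle
st()
s=cams.capture("scene");t=cams.capture("top");pickle.dump((s,t),open('2.pkl','wb'))
print([b[:2] for b in blobs(s,112)+blobs(t,112)])
cv2.imwrite('pics/t2.png',cv2.resize(t['color'][200:325,260:465,::-1],None,fx=3.8,fy=3.8,interpolation=cv2.INTER_CUBIC))
E
```

```text
time: 4.58
tool_pos: [573.5, 69.4, 82.7]
tcp_rot: [-3.141, 0.0, 1.723]
contact_force: [0.1, 2.4, 1.1]
grip_width: 0.3
finger_force: 0.9
t 4.58 box x 25.0 y 17.3 z 82.7 yawerr 0.0043 F box x 0.5 y 2.4 z 1.1 w 0.3 [-3.14145984e+00  4.32795757e-05  1.72312981e+00]
time: 5.2
tool_pos: [550.4, 212.5, 162.8]
tcp_rot: [-3.141, -0.001, 1.729]
contact_force: [-0.3, -0.3, 0.8]
grip_width: 0.5
finger_force: 0.0
t 5.20 box x 23.3 y 162.2 z 162.8 yawerr 0.0101 F box x -0.3 y -0.2 z 0.8 w 0.5 [-3.14110820e+00 -6.06899661e-04  1.72893135e+00]
[(array([304.6, 236.9]), [302, 229, 7, 17, 95]), (array([299.5, 350.1]), [293, 344, 14, 13, 58]), (array([259.9, 374.2]), [253, 368, 15, 13, 48]), (array([395.8, 202.7]), [386, 192, 18, 15, 60]), (array([321.9, 251.6]), [319, 249, 7, 7, 39])]
```

View pics/t2.png

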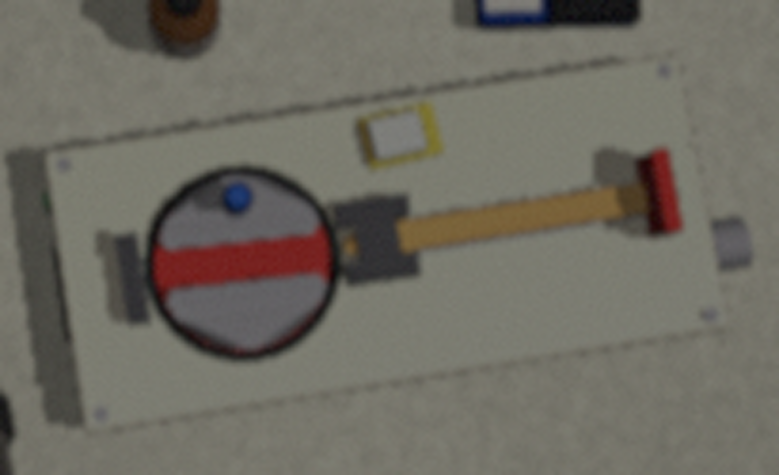

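The slot is near alignment; the knob is now at crop (237,196). I measure the residual angle.

Run:
```python
from h import *
import pickle
s,t=pickle.load(open('2.pkl','rb'))
h=cv2.cvtColor(t['color'],cv2.COLOR_RGB2HSV)
sat=np.where((np.abs((h[:,:,0].astype(int)+90)%180-90)<12)&(h[:,:,1]>110),1.,0)
P=[]
for u in range(306,342):
    w=sat[258:280,u];v=np.arange(258,280)
    if w.sum()>3:P.append(ray(t,(u,(w*v).sum()/w.sum()),55))
P=np.array(P);a=np.polyfit(P[:,1],P[:,0],1);print('slot yaw',np.arctan(-a[0]),'resid',np.arctan(-a[0])-YAW)
k=ray(t,(321.9,251.6),88)-D;print('knob',np.arctan2(k[1],k[0])-YAW,np.linalg.norm(k),k@bx,k@by)
k=tri(t,(321.9,251.6),s,(304.6,236.9))[:2]-D;print(k@bx,k@by)
for c in blobs(t,0):print(c[0],c[1],c[2])
```

```text
slot yaw 0.10234356646767444 resid -0.045656433532325555
knob -0.028753491969070857 30.789646026029853 30.776919028233777 -0.8851878545019067
32.37504337280158 -1.0708923011064981
[433.8 249.8] [428, 239, 11, 22, 133] ((433.0675354003906, 249.9054412841797), (21.207469940185547, 8.055550575256348), 80.53767395019531)
[323.3 268.3] [300, 259, 48, 20, 492] ((323.3316955566406, 268.5191345214844), (14.023381233215332, 47.60272216796875), 83.51692199707031)
[345.1 394.2] [340, 389, 12, 12, 64] ((345.0, 394.0000305175781), (4.242640495300293, 14.142135620117188), 45.0)
```

```bash
python3 -m creep '[{"hand":0,"tx":-0.05,"ty":0,"tz":0,"spin":0},{"hand":0,"tx":-0.05,"ty":0,"tz":0,"spin":0},{"hand":0,"tx":-0.05,"ty":0,"tz":0,"spin":0},{"hand":0,"tx":-0.048,"ty":0.002,"tz":0,"spin":0.5},{"hand":0,"tx":0,"ty":0,"tz":0,"spin":0}]';python3 -c 'from h import *;st()'
```

```text
time: 5.92
tool_pos: [584.4, 8.0, 162.1]
tcp_rot: [-3.14, 0.001, 1.708]
contact_force: [0.8, -0.0, -0.2]
grip_width: 0.3
finger_force: 0.0
t 5.92 box x 26.7 y -45.1 z 162.1 yawerr -0.0106 F box x 0.8 y -0.1 z -0.2 w 0.3 [-3.14045440e+00  7.80216928e-04  1.70815498e+00]
```

```bash
python3 -m creep '[{"hand":0,"tx":0.008,"ty":-0.002,"tz":0.04,"spin":-0.6},{"hand":0,"tx":0.006,"ty":0,"tz":0.038,"spin":0},{"hand":0,"tx":0,"ty":0,"tz":0,"spin":0},{"hand":0,"tx":0,"ty":0,"tz":0,"spin":0}]';python3 -c 'from h import *;st()'
```

```text
time: 6.42
tool_pos: [581.0, 26.0, 85.9]
tcp_rot: [3.14, 0.0, 1.725]
contact_force: [0.7, 0.8, 0.7]
grip_width: 0.4
finger_force: 0.0
t 6.42 box x 26.0 y -26.7 z 85.9 yawerr 0.0062 F box x 0.8 y 0.7 z 0.7 w 0.4 [3.14017658e+00 3.52697610e-04 1.72495533e+00]
```

```bash
python3 -m creep '[{"hand":0,"tx":0.005,"ty":0,"tz":0,"spin":0.3},{"hand":0,"tx":0.0015,"ty":0,"tz":0,"spin":0},{"hand":0,"tx":0.001,"ty":0,"tz":0,"spin":0},{"hand":0,"tx":0.001,"ty":0,"tz":0,"spin":0},{"hand":0,"tx":0,"ty":0,"tz":0,"spin":0}]';python3 -c 'from h import *;st()'
```

```text
time: 7.05
tool_pos: [579.3, 34.5, 84.9]
tcp_rot: [3.141, 0.0, 1.72]
contact_force: [1.6, -1.9, 0.5]
grip_width: 0.0
finger_force: 1.3
t 7.05 box x 25.6 y -18.2 z 84.9 yawerr 0.0009 F box x 1.3 y -2.2 z 0.5 w 0.0 [3.14089849e+00 1.99367602e-04 1.71971882e+00]
```

```bash
python3 -m creep '[{"hand":0,"tx":-0.012,"ty":0,"tz":0,"spin":0},{"hand":0,"tx":0,"ty":0,"tz":-0.05,"spin":0},{"hand":0,"tx":-0.05,"ty":-0.006,"tz":-0.01,"spin":0},{"hand":0,"tx":-0.055,"ty":-0.01,"tz":0,"spin":0},{"hand":0,"tx":-0.055,"ty":-0.01,"tz":0,"spin":0}]'; python3 -m creep '[{"hand":0,"tx":-0.055,"ty":0,"tz":0,"spin":0},{"hand":0,"tx":-0.02,"ty":0,"tz":0,"spin":0},{"hand":0,"tx":0,"ty":0,"tz":0,"spin":0}]'
python3 - <<'E'
from h import *
st()
t=cams.capture("top")
print(*blobs(t,112),*blobs(t,0),sep='\n')
h=cv2.cvtColor(t['color'],cv2.COLOR_RGB2HSV)
sat=np.where((np.abs((h[:,:,0].astype(int)+90)%180-90)<12)&(h[:,:,1]>110),1.,0)
P=[]
for u in range(306,342):
    w=sat[258:280,u];v=np.arange(258,280)
    if w.sum()>3:P.append(ray(t,(u,(w*v).sum()/w.sum()),55))
P=np.array(P);a=np.polyfit(P[:,1],P[:,0],1);print('resid',np.arctan(-a[0])-YAW)
E
```

```text
time: 7.68
tool_pos: [578.2, -141.0, 144.5]
tcp_rot: [-3.141, -0.001, 1.72]
contact_force: [1.1, 0.2, -0.3]
grip_width: 0.5
finger_force: 0.0
time: 8.05
tool_pos: [589.4, -214.4, 143.9]
tcp_rot: [-3.141, -0.001, 1.718]
contact_force: [-0.1, -0.1, -0.7]
grip_width: 0.6
finger_force: 0.0
t 8.05 box x -1.1 y -265.8 z 143.9 yawerr -0.0012 F box x -0.1 y -0.1 z -0.7 w 0.6 [-3.14053401e+00 -1.42506007e-03  1.71760027e+00]
(array([396.9, 202. ]), [386, 192, 19, 14, 55], ((395.0, 198.5), (13.0, 18.0), 90.0))
(array([320.8, 251.8]), [318, 249, 7, 7, 40], ((321.0, 252.0), (6.0, 6.0), 90.0))
(array([433.3, 250.1]), [428, 240, 11, 21, 146], ((432.8462219238281, 250.2307891845703), (20.788307189941406, 7.844644546508789), 78.69007110595703))
(array([323. , 268.6]), [300, 258, 48, 24, 500], ((323.1434020996094, 267.9666442871094), (16.263671875, 47.8170051574707), 76.90811157226562))
resid 0.01838224818373993
```

```bash
python3 -m creep '[{"hand":0,"tx":0,"ty":0.002,"tz":0.035,"spin":0},{"hand":0,"tx":0,"ty":0,"tz":0.034,"spin":0},{"hand":0,"tx":0.008,"ty":0,"tz":0,"spin":0},{"hand":0,"tx":0.008,"ty":0,"tz":0,"spin":0},{"hand":0,"tx":0,"ty":0,"tz":0,"spin":0}]';python3 -c 'from h import *;st()'; python3 -m creep '[{"hand":0,"tx":0.006,"ty":0,"tz":0,"spin":0},{"hand":0,"tx":0.006,"ty":0,"tz":0,"spin":0},{"hand":0,"tx":0.006,"ty":0,"tz":0,"spin":0},{"hand":0,"tx":0.006,"ty":0,"tz":0,"spin":0},{"hand":0,"tx":0,"ty":0,"tz":0,"spin":0}]';python3 -c 'from h import *;st()'
```

```text
time: 8.72
tool_pos: [590.5, -196.4, 77.6]
tcp_rot: [3.139, 0.001, 1.722]
contact_force: [-0.1, -0.4, -0.0]
grip_width: 0.9
finger_force: 0.0
t 8.72 box x 2.6 y -248.1 z 77.6 yawerr 0.0027 F box x -0.2 y -0.4 z -0.0 w 0.9 [3.13924623e+00 1.28968973e-03 1.72153078e+00]
time: 9.35
tool_pos: [585.9, -173.1, 75.7]
tcp_rot: [-3.141, -0.001, 1.72]
contact_force: [-0.8, -0.3, 0.8]
grip_width: 0.1
finger_force: 0.0
t 9.35 box x 1.5 y -224.4 z 75.7 yawerr 0.0013 F box x -0.8 y -0.2 z 0.8 w 0.1 [-3.14139569e+00 -5.67079929e-04  1.72012863e+00]
```

```bash
python3 -m creep '[{"hand":0,"tx":0.005,"ty":-0.001,"tz":0,"spin":0},{"hand":0,"tx":0.005,"ty":0,"tz":0,"spin":0},{"hand":0,"tx":0.005,"ty":0,"tz":0,"spin":0},{"hand":0,"tx":0.005,"ty":0,"tz":0,"spin":0}]';python3 - <<'E'
from h import *
st()
c=cams.capture("scene");cv2.imwrite('pics/s3.png',cv2.resize(c['color'][180:360,140:380,::-1],None,fx=3,fy=3))
E
```

```text
time: 9.85
tool_pos: [581.9, -153.6, 75.6]
tcp_rot: [-3.141, -0.0, 1.72]
contact_force: [-0.2, -0.8, 0.1]
grip_width: 0.3
finger_force: 0.7
t 9.85 box x 0.5 y -204.6 z 75.6 yawerr 0.0010 F box x -0.3 y -0.7 z 0.1 w 0.3 [-3.14145153e+00 -2.77338799e-04  1.71979323e+00]
```

View pics/s3.png

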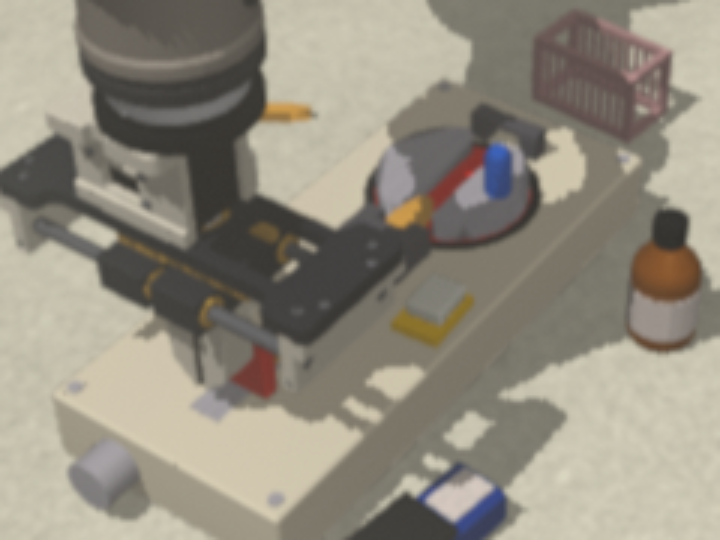

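The nose is entering the disc's slot at crop (410,210), in line with it. I go on pushing.

```bash
python3 -m creep '[{"hand":0,"tx":0.006,"ty":0,"tz":0,"spin":0},{"hand":0,"tx":0.006,"ty":0,"tz":0,"spin":0},{"hand":0,"tx":0.006,"ty":0,"tz":0,"spin":0},{"hand":0,"tx":0.006,"ty":0,"tz":0,"spin":0},{"hand":0,"tx":0.006,"ty":0,"tz":0,"spin":0}]';python3 -c 'from h import *;st()'; python3 -m creep '[{"hand":0,"tx":0.006,"ty":0,"tz":0,"spin":0},{"hand":0,"tx":0.006,"ty":0,"tz":0,"spin":0},{"hand":0,"tx":0.006,"ty":0,"tz":0,"spin":0},{"hand":0,"tx":0.006,"ty":0,"tz":0,"spin":0},{"hand":0,"tx":0,"ty":0,"tz":0,"spin":0}]';python3 -c 'from h import *;st()'
```

```text
time: 10.52
tool_pos: [577.5, -123.9, 75.6]
tcp_rot: [-3.141, -0.0, 1.72]
contact_force: [-0.4, -1.3, -0.4]
grip_width: 0.4
finger_force: 0.5
t 10.53 box x 0.4 y -174.5 z 75.6 yawerr 0.0011 F box x -0.6 y -1.2 z -0.4 w 0.4 [-3.14146266e+00 -1.81551455e-04  1.71990796e+00]
time: 11.15
tool_pos: [574.0, -100.0, 75.8]
tcp_rot: [-3.142, -0.0, 1.72]
contact_force: [1.0, -0.0, 0.5]
grip_width: 0.8
finger_force: 0.0
t 11.15 box x 0.5 y -150.4 z 75.8 yawerr 0.0015 F box x 1.0 y -0.2 z 0.5 w 0.8 [-3.14156866e+00 -3.74038921e-04  1.72033391e+00]
```

```bash
python3 -m creep '[{"hand":0,"tx":0.006,"ty":0,"tz":0,"spin":0},{"hand":0,"tx":0.006,"ty":0,"tz":0,"spin":0},{"hand":0,"tx":0.006,"ty":0,"tz":0,"spin":0},{"hand":0,"tx":0.006,"ty":0,"tz":0,"spin":0},{"hand":0,"tx":0.006,"ty":0,"tz":0,"spin":0}]';python3 -c 'from h import *;st()'; python3 -m creep '[{"hand":0,"tx":0.003,"ty":0,"tz":0,"spin":0},{"hand":0,"tx":0.002,"ty":0,"tz":0,"spin":0},{"hand":0,"tx":0,"ty":0,"tz":0,"spin":0}]';python3 -c 'from h import *;st()'
```

```text
time: 11.78
tool_pos: [569.6, -70.6, 75.8]
tcp_rot: [3.141, 0.0, 1.72]
contact_force: [1.0, -2.4, 1.1]
grip_width: 0.3
finger_force: 0.9
t 11.78 box x 0.5 y -120.7 z 75.8 yawerr 0.0011 F box x 0.6 y -2.5 z 1.1 w 0.3 [3.14134434e+00 9.52760016e-05 1.71988858e+00]
time: 12.15
tool_pos: [568.7, -65.8, 75.6]
tcp_rot: [-3.141, -0.0, 1.72]
contact_force: [0.2, -0.3, 1.4]
grip_width: 0.3
finger_force: 0.1
t 12.15 box x 0.4 y -115.8 z 75.6 yawerr 0.0010 F box x 0.2 y -0.3 z 1.4 w 0.3 [-3.14140222e+00 -4.97813463e-04  1.71981562e+00]
```

Expected home is around TCP y −110; I go in small steps until the force rises.

```bash
python3 -m creep '[{"hand":0,"tx":0.002,"ty":0,"tz":0,"spin":0},{"hand":0,"tx":0.0015,"ty":0,"tz":0,"spin":0},{"hand":0,"tx":0,"ty":0,"tz":0,"spin":0}]';python3 -c 'from h import *;st()'; python3 -m creep '[{"hand":0,"tx":0.001,"ty":0,"tz":0,"spin":0},{"hand":0,"tx":0.001,"ty":0,"tz":0,"spin":0}]';python3 -c 'from h import *;st()'
```

```text
time: 12.52
tool_pos: [568.2, -62.4, 75.6]
tcp_rot: [-3.141, -0.0, 1.72]
contact_force: [0.4, -0.4, -0.1]
grip_width: 0.6
finger_force: 0.2
t 12.53 box x 0.3 y -112.3 z 75.6 yawerr 0.0011 F box x 0.3 y -0.5 z -0.1 w 0.6 [-3.14132748e+00 -4.31191744e-04  1.71987047e+00]
time: 12.78
tool_pos: [568.0, -61.1, 75.6]
tcp_rot: [-3.141, 0.001, 1.72]
contact_force: [-0.3, -6.5, -0.3]
grip_width: 0.3
finger_force: 3.3
t 12.78 box x 0.4 y -111.1 z 75.6 yawerr 0.0012 F box x -1.2 y -6.3 z -0.3 w 0.3 [-3.14149687e+00  9.56794268e-04  1.72003298e+00]
```

Force is rising; one more small step to confirm the stop.

```bash
python3 -m creep '[{"hand":0,"tx":0.001,"ty":0,"tz":0,"spin":0},{"hand":0,"tx":0,"ty":0,"tz":0,"spin":0}]';python3 -c 'from h import *;st()'
```

```text
time: 13.02
tool_pos: [568.0, -61.1, 75.7]
tcp_rot: [3.142, 0.002, 1.72]
contact_force: [0.7, -8.0, -1.8]
grip_width: 0.5
finger_force: 4.0
t 13.03 box x 0.4 y -111.0 z 75.7 yawerr 0.0011 F box x -0.5 y -8.0 z -1.8 w 0.5 [3.14150004e+00 2.25284566e-03 1.71993489e+00]
```

Stopped with the force building up, so the plate is against the guide. I back off, lift and look.

```bash
python3 -m creep '[{"hand":0,"tx":-0.02,"ty":0,"tz":0,"spin":0},{"hand":0,"tx":-0.03,"ty":0,"tz":0,"spin":0},{"hand":0,"tx":-0.01,"ty":0,"tz":-0.05,"spin":0},{"hand":0,"tx":-0.04,"ty":0,"tz":-0.05,"spin":0},{"hand":0,"tx":-0.06,"ty":0,"tz":0,"spin":0}]'; python3 -m creep '[{"hand":0,"tx":-0.06,"ty":0,"tz":0,"spin":0},{"hand":0,"tx":0,"ty":0,"tz":0,"spin":0}]'
python3 - <<'E'
from h import *
st()
t=cams.capture("top");c=cams.capture("scene")
a=cv2.resize(t['color'][195:325,210:470,::-1],None,fx=3,fy=3,interpolation=cv2.INTER_CUBIC)[:300,:780];b=cv2.resize(c['color'][180:330,150:410,::-1],None,fx=2,fy=2)[:300]
b=cv2.copyMakeBorder(b,0,0,0,780-b.shape[1],cv2.BORDER_CONSTANT);cv2.imwrite('pics/f.png',np.vstack([a,b]))
E
```

```text
time: 13.65
tool_pos: [593.8, -218.3, 179.8]
tcp_rot: [3.134, 0.004, 1.722]
contact_force: [1.2, 0.2, -0.8]
grip_width: 0.5
finger_force: 0.0
time: 13.9
tool_pos: [599.8, -281.3, 173.8]
tcp_rot: [3.141, 0.001, 1.715]
contact_force: [-0.0, -0.6, -0.2]
grip_width: 0.5
finger_force: 0.0
t 13.90 box x -0.7 y -333.5 z 173.8 yawerr -0.0043 F box x -0.1 y -0.6 z -0.2 w 0.5 [3.14139096e+00 5.64392485e-04 1.71453399e+00]
```

View pics/f.png

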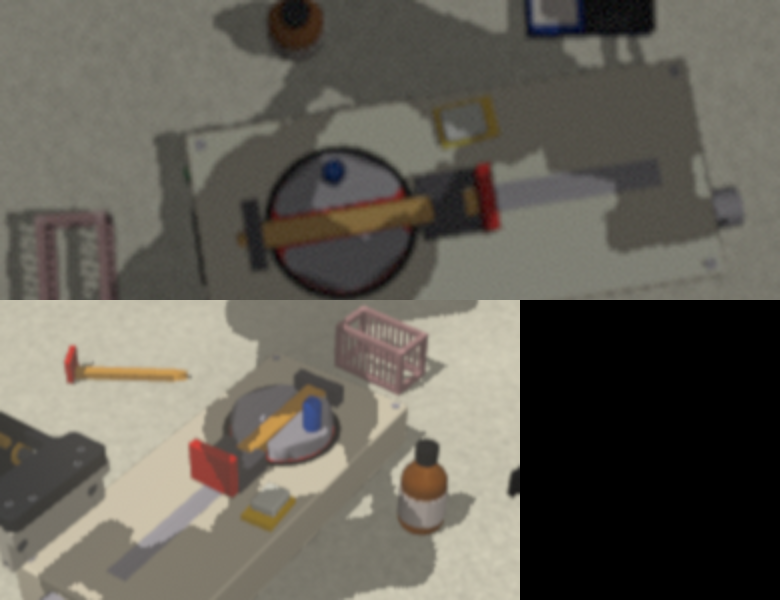

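The bar runs through the slot and its nose shows beyond the keeper, at montage (240,238). The plate is at the guide, at (487,196). I make a quick numeric check of nose and plate.

Run:
```python
from h import *
t=cams.capture("top");s=cams.capture("scene")
b=[b for b in blobs(t,0) if 360<b[0][0]<390][0];q=[x for x in blobs(s,0) if x[1][4]>200][-1]
for x in blobs(s,0):print(x[0],x[1])
print(b[0],b[1]);p=ray(t,b[0],80)-D;print('plate(mid exp -95)',p@by,p@bx)
n=ray(t,(210+238/3,195+238/3),51)-D;print('nose(exp 70)',n@by,n@bx)
for z,u in((85,b[1][0]),(85,b[1][0]+b[1][2])):
    p=ray(t,(u,b[0][1]),z)-D;print(p@by)
```

```text
[185.  211.1] [182, 203, 6, 18, 74]
[256.7 263.4] [245, 250, 24, 28, 471]
[371.6 260.4] [368, 250, 9, 22, 117]
plate(mid exp -95) -93.63156336374468 -0.3767253304665026
nose(exp 70) 68.26873766294722 -0.07582125364525893
-86.05791041802725
-103.25237316718803
```

```bash
python3 -c 'from plant import close_job;print(close_job())'
```

```text
the job is handed in; nothing more can be done
None
```

The drive is locked and the job is handed in at about 14 s: the disc slot is lined up, the bar is through the slot and keeper, and its plate is against the guide within the camera's ~2 mm. The hand-in gave no verdict, and the bystanders looked unmoved in the last pictures.

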